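# Vortex a sample tube on a touch-operated mixer

### The job

Switch the vortex mixer on by pressing down the end of its rocker that stands proud, then lift the sample tube that stands alone out of the rack and, holding it upright, set its foot in the mixer's rubber cup and press down so that the cup stays about halfway down its 10 mm spring travel. Finish while still holding the tube pressed there, because the mixer only runs as long as it is held; leave the two other tubes, the timer and the petri dish where they are.

Things in the scene. Friction and masses are not known exactly. Their poses are not given: they have to be found in the camera images.
- mixer: white bench vortex mixer, fixed; 172 x 124 mm, 110 mm high. Origin on the bench under the cup's axis; -x is its front (towards the robot), +y its left. Housing x -110 to +62 mm, y -62 to +62, top level at z 73 mm behind x -36; before that a panel falls to the front by 0.26 rad, with the rocker (right, pivot x -81, y -26, z 67) and a fixed dial (left, y +30, 30 mm across, 16 mm high).
- mixer_rocker (a joint): grey power rocker on the panel, 35 mm long left to right, 22 mm wide, a shallow V that tips about the panel's up-slope line. 0 rad = off: its right (-y) end stands 6 mm proud of the left; 0.36 rad = on, right end home. Stiff, and stays where it is left; pressing the proud end takes about 3 N and 5 mm.
- rocker_end (a point): point on the upper face of the rocker's right (-y) end, 3 mm in from the edge, midway across; it moves with the rocker. When off it lies at x -83, y -40, z +71 mm in the mixer's frame. The panel's bezel there is about 7 mm lower; nothing to the right of it.
- mixer_cup (a joint): travel of the round black rubber cup on top of the mixer, pressed straight down against a spring: 0 m = up at rest, 0.010 m = bottomed. It takes 1.9 N to start and 0.7 N more per mm (5.4 N at 5 mm, 9 N at the bottom); springs back when released.
- cup_seat (a point): centre of the cup's inner floor, on the cup's axis; moves with the cup; z about 95 mm when up. The cup's floor is about 18 mm across, the mouth 34 mm across and 15 mm above the floor, 43 mm across outside; funnel-shaped.
- rack: pale three-tier tube rack, fixed; 64 x 321 mm, long in its y, top plate at z 80 mm, end handles to 106. Origin on the bench at its centre. The sample tube stands in a 14 mm hole at x -13, y -37 mm in the rack's frame, its foot 47 mm above the bench in a 7 mm deep cup; the two others at x -13 and +13, y +87 mm.
- sample_tube: the capped glass sample tube that stands alone in the rack: body 12 mm in diameter, round foot, cap 16 mm in diameter over the top 25 mm, 112 mm tall in all, 11 to 17 g. Origin at its foot, z along the tube to the cap. May lean a little in its hole.
- spare_tube_1: one of the two other tubes, alike, standing as a pair at the rack's +y end; leave alone. Origin at its foot.
- spare_tube_2: the other of that pair; leave alone. Origin at its foot.
- timer: white digital timer standing on its edge, 24 x 72 x 60 mm, loose; leave alone. Origin at the centre of its underside.
- petri_dish: clear closed petri dish, 61 mm across, 16 mm high, loose; leave alone. Origin at the centre of its underside.

How it is judged:
By the outcome, as a careful person would: the job done as asked, in the order asked, and still so for the second after the job is handed in, while the arm keeps its last pose, push and grip.
It also fails if it takes over 48 s, if anything falls off the work surface, if the arm or the gripper's body presses on something with over 40 N, if the wrist force passes 120 N, or if a joint passes its speed limit or range.

### The arm

A 6-joint arm with a two-finger parallel gripper is mounted at the origin on a cart in front of the work surface, level with it; the furniture and walls round the work are solid. World frame = base frame: x ahead of the robot, y to its left, z up, the work surface at z = 0. Lengths are in mm, angles in rad, forces in N, time in s.
With the tool pointing down it reaches from about 300 to 775 mm from the base axis. Payload 14.6 kg.
Tool frame: the origin (TCP) lies on the centre line of the jaws, within the pads' length; the fingertips stand ahead of it and the grasp point (between the pads) is the TCP (manip.tip_reach is the z of the fingertips in the tool frame, in mm); z points along the fingers, y is the direction in which the jaws open and shut (so a half turn about z gives the same grasp; the last joint's range is limited). The gripper opens to 94 mm and grips with 3 to 60 N. Pads are 16 mm wide; open, the fingers measure 119 mm over their backs; the gripper's body (75 mm by 177 mm) begins 78 mm behind the grasp point.
Start: joints at [-1.181, 0.3, 1.521, -0, 1.321, -0.067], TCP at [242.585, -493.601, 224.446] pointing down, gripper open.
Joint ranges: [-3.03, 3.03], [-0.79, 2.21], [0.23, 2.52], [-1.04, 4.18], [0, 3.07], [-2.55, 2.55]. Speed limits (rad/s): [2.22, 2.22, 2.57, 3.14, 3.14, 3.14].

### API

Orientations are given as [roll, pitch, yaw] about the fixed x, y, z axes, in that order (R = Rz(yaw) Ry(pitch) Rx(roll)).
In Python, from cell import manip, camera, search_frame, masks_of, tip_of gives the robot as it stands.
- The arm moves only by the tool send_rows, never from a script. Its argument "plan" is a list of rows, each an object with "travel": the shift along the tool's x, y, z in mm, a list of three; "delta_rot": the turn, a rotation vector about the tool's x, y, z in degrees, a list of three; "fingers": the gripper's target within -1 to 1 (shut at 1, half-way at 0, fully open at -1). In form: [{"travel": [dx, dy, dz], "delta_rot": [wx, wy, wz], "fingers": fingers}, ...]. A call has 1 to 20 rows; each row shifts and turns the commanded pose from where the row before left it, along the tool's axes as they then stand; what a row does not reach is not made up. A row lasts 1/8 s, in which the tool goes at most 62.5 mm and 10.7 degrees, less where a joint would pass 70% of its speed; a pose out of reach is approached as far as the arm can. A call is refused whole if a number of a shift passes 62.5 or a number of a turn 10.7, either way. A call with a gripper value outside its range is refused whole. The fingers move at their own pace and stop on an object; "grip_force" is the grip in N (left out, the last holds). Time passes only in rows, so rows that do not move let the fingers close. It gives the time, the measured TCP pose, the force and the opening at its end, in the units of the state.
- manip.read_state(): the state, without advancing time (a new reading comes with each control period).
- camera(name): name is "scene" or "top"; returns a dict with "color" (384x512x3 uint8, red, green, blue), "z_map" (384x512 float32, mm along the optical axis (not along the pixel's ray), 0 where there is no reading), "fov_y" (degrees; the focal length in pixels is half the picture's height over the tangent of half this angle, whatever the lens; pixels are square), "cx", "cy" (the principal point, pixels), "k1" (the pictures are not rectified: a ray, as slopes to the right and down, at radius r is drawn at 1 + k1 r^2 times it, then the intrinsics apply), "world_from_camera" (4x4, takes a point from camera to world coordinates). Camera axes: x right, y up, looking along -z (the intrinsics and any distortion apply to the point x, -y, -z); pixel columns grow to the right and rows downward; lengths in mm; the calibration is good to about 2 mm. A picture is of the moment at which its call begins.
- manip.sign_off(): hands the job in, once; it reports no verdict.
Trained networks look in the newest picture that a camera, given by its name, has taken for a name from the list of things; names that differ only in an ending like _2 or _b are one class to them, and where a whole thing is asked for, a point or a joint stands for the part that bears it (a point fixed in the world has none). Each returns a list of dicts, best first, with "confidence" (0 to 1); they miss things now and then, are a little off and sometimes report something else, mostly with a low value. They report only what shows in the picture. A call takes as long as a camera call.
- search_frame(name, camera): "at" ([x, y, z] in mm, in the coordinates of the camera as it stood for that picture, good to about 4 mm: the middle of the surface that is visible of it).
- masks_of(name, camera): "region" (384x512 bool, what is visible of it).
- tip_of(name, camera): "at" ([x, y, z] in mm, in the coordinates of the camera as it stood for that picture, good to about 4 mm: a listed point, or the origin of a listed thing).
The state is a dict: "clock": time; "joints": joint angles; "qd": joint speeds; "effort": joint torques, N m; "eef_pos": TCP position; "eef_rot": TCP orientation; "wrist_force": force on the tool from outside, world axes, zero at the start; "moment": the same for the moment, N m; "finger_gap": finger opening in mm.
Only numpy, scipy, OpenCV 4.12 (cv2) and the standard library are available. Lean on these libraries where they do the work, as an engineer would, in place of code of your own. Each camera call takes 0.05 s, during which the arm holds its last target. There are 200 camera calls.

## Working session

There is one attempt and no reset: what is moved stays moved. The work goes in short steps, Python scripts to look and compute and a tool call to move; the robot and the scene stay as the last step left them, time stands still between calls to the robot, and variables do not carry over. Pictures are saved under pics/ and viewed, about 8 in all and at most 12, crops included, and the job is handed in when it is done.

Besides the shell and the picture viewer there is one more tool, called after "Request:" as name(argument=value, ...) on one line, values as JSON. send_rows: Moves the arm, as the interface text tells. Its arguments: {"type":"object","properties":{"plan":{"type":"array"},"grip_force":{"type":"number"}},"required":["plan"]}

```bash
mkdir -p pics
cat > h.py <<'E'
import numpy as np, cv2
from cell import manip, camera, search_frame, masks_of, tip_of
np.set_printoptions(precision=1,suppress=True)
def snap(n):
    c=camera(n); c['W']=np.array(c['world_from_camera']); return c
def w(c,p): return c['W'][:3,:3]@np.array(p)+c['W'][:3,3]
def K(c):
    h=c['color'].shape[0]; f=h/2/np.tan(np.radians(c['fov_y'])/2)
    return np.array([[f,0,c['cx']],[0,f,c['cy']],[0,0,1.]]),np.array([c['k1'],0,0,0.])
def unproj(c,uv,z):
    k,d=K(c); s=cv2.undistortPoints(np.array(uv,float).reshape(-1,1,2),k,d).reshape(-1,2); z=np.array(z,float).reshape(-1)
    pc=np.c_[s[:,0]*z,-s[:,1]*z,-z]; return pc@c['W'][:3,:3].T+c['W'][:3,3]
def proj(c,P):
    P=(np.atleast_2d(P)-c['W'][:3,3])@c['W'][:3,:3]; P=P*[1,-1,-1]
    k,d=K(c); return cv2.projectPoints(P,np.zeros(3),np.zeros(3),k,d)[0].reshape(-1,2)
def cloud(c,m=None):
    z=c['z_map']; ok=z>0
    if m is not None: ok&=m
    v,u=np.nonzero(ok); return unproj(c,np.c_[u,v],z[ok]),np.c_[u,v]
def save(c,n,crop=None,s=1):
    im=c['color'][...,::-1]
    if crop: x0,y0,x1,y1=crop; im=im[y0:y1,x0:x1]
    cv2.imwrite('pics/'+n,cv2.resize(im,None,fx=s,fy=s,interpolation=cv2.INTER_CUBIC))
E
python3 - <<'E'
from h import *
print(manip.read_state(), manip.tip_reach)
ims=[]
for n in ['scene','top']:
    c=snap(n); ims.append(c['color'][...,::-1]); print(n,c['fov_y'],c['k1'],c['W'])
    for t in ['mixer','rocker_end','cup_seat','rack','sample_tube','spare_tube_1','timer','petri_dish']:
        for f in (tip_of,search_frame):
            r=f(t,n); print(t,f.__name__,[(round(q['confidence'],2),w(c,q['at']),proj(c,w(c,q['at']))[0]) for q in r[:3]])
cv2.imwrite('pics/a.png',cv2.resize(np.vstack(ims),None,fx=.78,fy=.78)); cv2.imwrite('pics/s.png',ims[0]);cv2.imwrite('pics/t.png',ims[1])
E
```

```text
{'clock': 0.0, 'joints': array([-1.2,  0.3,  1.5, -0. ,  1.3, -0.1]), 'qd': array([-0.,  0.,  0.,  0.,  0., -0.]), 'effort': array([  0. , -53.2, -35.3,   0.1,   0. ,  -0. ]), 'eef_pos': array([ 242.5, -493.4,  223.9]), 'eef_rot': array([-3.1, -0. ,  0.5]), 'wrist_force': array([-0.1,  0.4, -0.2]), 'moment': array([ 0. , -0. , -0.1]), 'finger_gap': 93.85847763936505} 19.0
scene 45.16662687098789 -0.17930313725859018 [[  -0.5    0.4   -0.7 -133.6]
 [  -0.8   -0.2    0.5  479.8]
 [   0.     0.9    0.5  534.5]
 [   0.     0.     0.     1. ]]
mixer call [(0.55, array([588.3, 175. ,   0.8]), array([194.3, 245.9])), (0.46, array([ 588.8, -218.6,   44.1]), array([342.8, 181. ]))]
mixer call [(0.65, array([519.1, 189.3,  64.6]), array([201.2, 237.8]))]
rocker_end call [(0.74, array([726.8,   9.7,   0.4]), array([231.6, 197.8])), (0.65, array([502.5, 154.5,  69.6]), array([222. , 234.3]))]
rocker_end call [(0.52, array([502.2, 163.2,  67.1]), array([217.9, 236.9]))]
cup_seat call [(0.55, array([591.5, 173.7,  91.8]), array([191.2, 206.2]))]
cup_seat call [(0.57, array([588.1, 175.8, 101. ]), 
[... 2218 characters left out ...]
y([ 583.5, -214.9,  142.8]), array([386.6, 171.4]))]
spare_tube_1 call [(0.64, array([593.1, -94. ,  46.7]), array([319.1, 177.4])), (0.42, array([ 565.5, -103.4,   44.6]), array([323.7, 189.7]))]
spare_tube_1 call [(0.57, array([560.5, -99. , 154.2]), array([330.7, 182.3])), (0.39, array([588.3, -95.5, 146.3]), array([327.6, 169.3])), (0.28, array([724.5,   9.9,  46.5]), array([271. , 121.3]))]
timer call [(0.84, array([729.1,  10.2,  -0.3]), array([270.1, 126.1]))]
timer call [(0.83, array([720.1,  10.4,  44.6]), array([270.8, 123.4]))]
petri_dish call [(0.94, array([375.6, -32.8,  -0.5]), array([292.4, 277.1]))]
petri_dish call [(0.59, array([375.3, -36.8,  14.9]), array([294.8, 277.4]))]
```

View pics/a.png

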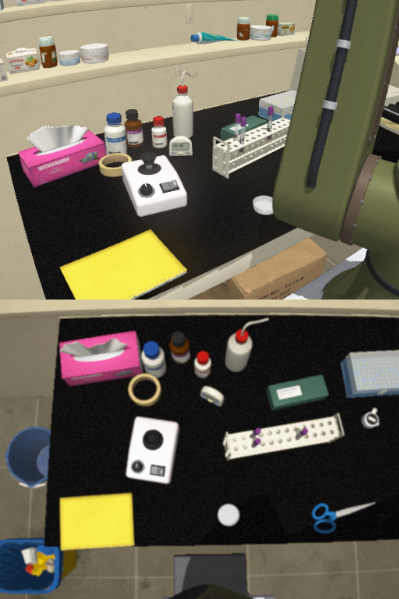

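Run:
```python
from h import *
def rect(P): 
    r=cv2.minAreaRect(P[:,:2].astype(np.float32)); return r
for n in ['top','scene']:
    c=snap(n); P,uv=cloud(c)
    def sel(x0,x1,y0,y1,z0,z1): return P[(P[:,0]>x0)&(P[:,0]<x1)&(P[:,1]>y0)&(P[:,1]<y1)&(P[:,2]>z0)&(P[:,2]<z1)]
    m=sel(430,700,80,290,30,130); t=m[(m[:,2]>68)&(m[:,2]<78)]
    print(n,'mixer all',rect(m),'cup',rect(m[m[:,2]>103]),len(m),'ztop',np.median(t[:,2]), 'cupmaxz',np.percentile(m[:,2],99))
    r=sel(480,720,-380,20,60,110); print('rack',rect(r),np.median(r[:,2]),len(r))
    tb=sel(555,625,-255,-185,115,200); print('tube',len(tb),tb.mean(0),np.percentile(tb[:,2],[1,50,99]))
    for a in (120,135,150): 
        q=tb[(tb[:,2]>a)&(tb[:,2]<a+15)]; print(a,len(q),q.mean(0) if len(q) else '')
    for a in (1,2): pass
    tt=tb[tb[:,2]>152]; print('captop',tt.mean(0),rect(tt) if len(tt) else '')
    u,v=(195,195) if n=='top' else (200,225)
    save(c,n+'_mix.png',(u-50,v-45,u+50,v+45),4)
    u,v=(360,175) if n=='top' else (325,175)
    save(c,n+'_rack.png',(u-80,v-45,u+80,v+45),4)
a=[cv2.resize(cv2.imread(f'pics/{x}'),(400,300)) for x in ('top_mix.png','scene_mix.png','top_rack.png','scene_rack.png')]
cv2.imwrite('pics/b.png',np.vstack([np.hstack(a[:2]),np.hstack(a[2:])]))
```

```text
top mixer all ((562.167236328125, 179.1185760498047), (122.58685302734375, 172.04293823242188), 80.44315338134766) cup ((587.2667236328125, 176.9834747314453), (40.359901428222656, 39.559566497802734), 1.5669804811477661) 4530 ztop 72.19011753238749 cupmaxz 109.56646362019733
rack ((592.5459594726562, -184.5254669189453), (63.33867645263672, 322.1624450683594), 9.172345161437988) 79.8823599631279 3096
tube 89 [ 585.9 -217.4  146.7] [116.6 152.5 160.2]
120 14 [ 583.8 -216.9  125. ]
135 22 [ 584.8 -215.4  143.1]
150 49 [ 587.  -218.6  156.8]
captop [ 587.4 -218.9  157.3] ((587.1727905273438, -219.06227111816406), (12.718027114868164, 11.966489791870117), 83.9211196899414)
scene mixer all ((561.1707763671875, 182.0453643798828), (124.08063507080078, 170.7447052001953), 80.9367904663086) cup ((587.3961181640625, 177.0074920654297), (40.30173873901367, 41.15487289428711), 75.53202056884766) 4421 ztop 71.95876703698545 cupmaxz 107.67179735404135
rack ((592.9065551757812, -181.7935791015625), (66.80778503417969, 318.6148681640625), 9.068424224853516) 78.62473985448577 1711
tube 118 [ 585.4 -216.6  139.4] [116.  140.6 158.3]
120 32 [ 585.1 -216.3  128.4]
135 43 [ 584.9 -216.4  143.1]
150 30 [ 586.8 -217.2  155.2]
captop [ 586.8 -217.5  156. ] ((587.7642211914062, -218.29078674316406), (13.196900367736816, 11.262215614318848), 65.13249206542969)
```

View pics/b.png

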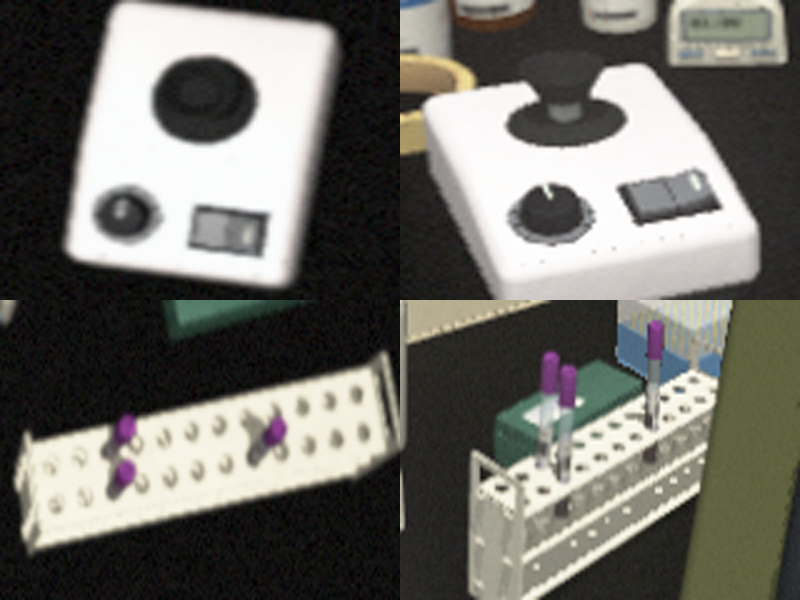

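```bash
cat >> h.py <<'E'
from scipy.spatial.transform import Rotation as Ro
def go(p,psi=None,R=None,n=None):
    s=manip.read_state(); R0=Ro.from_euler('xyz',s['eef_rot'])
    R1=R if R is not None else (Ro.from_euler('xyz',[np.pi,0,psi]) if psi is not None else R0)
    d=np.array(p)-s['eef_pos']; rv=np.degrees((R0.inv()*R1).as_rotvec())
    print('t',round(s['clock'],2),'pos',s['eef_pos'],'rot',np.round(s['eef_rot'],4),'F',s['wrist_force'],'gap',round(s['finger_gap'],1))
    print('rot first',rv,'then travel',R1.inv().apply(d),'| travel first',R0.inv().apply(d))
E
python3 - <<'E'
from h import *
yaw=np.radians(-9.3); r=Ro.from_euler('z',yaw).apply([-83,-45,0])+[587.3,176.8,0]; print(r)
go([r[0],r[1],120],yaw)
E
```

```text
[498.1 145.8   0. ]
t 1.8 pos [ 242.6 -493.6  224.4] rot [-3.1  0.   0.5] F [-0.5 -0.7 -0.2] gap 93.8
rot first [-0.   0.  35.5] then travel [ 148.8 -672.3  104.4] | travel first [ 511.4 -461.1  104.5]
```

Request:
send_rows(plan=[{"travel": [0,0,0],"delta_rot": [0,0,9],"fingers": 1},{"travel": [0,0,0],"delta_rot": [0,0,9],"fingers": 1},{"travel": [0,0,0],"delta_rot": [0,0,9],"fingers": 1},{"travel": [0,0,0],"delta_rot": [0,0,8.5],"fingers": 1},{"travel": [10.5,-48,0],"delta_rot": [0,0,0],"fingers": 1},{"travel": [10.5,-48,0],"delta_rot": [0,0,0],"fingers": 1},{"travel": [10.5,-48,0],"delta_rot": [0,0,0],"fingers": 1},{"travel": [10.5,-48,0],"delta_rot": [0,0,0],"fingers": 1},{"travel": [10.5,-48,0],"delta_rot": [0,0,0],"fingers": 1},{"travel": [10.5,-48,0],"delta_rot": [0,0,0],"fingers": 1},{"travel": [10.5,-48,0],"delta_rot": [0,0,0],"fingers": 1},{"travel": [10.5,-48,0],"delta_rot": [0,0,0],"fingers": 1},{"travel": [10.5,-48,0],"delta_rot": [0,0,0],"fingers": 1},{"travel": [10.5,-48,0],"delta_rot": [0,0,0],"fingers": 1},{"travel": [10.5,-48,0],"delta_rot": [0,0,0],"fingers": 1},{"travel": [10.5,-48,0],"delta_rot": [0,0,0],"fingers": 1},{"travel": [10.5,-48,20],"delta_rot": [0,0,0],"fingers": 1},{"travel": [10.5,-48,20],"delta_rot": [0,0,0],"fingers": 1},{"travel": [0,0,30],"delta_rot": [0,0,0],"fingers": 1},{"travel": [0,0,25],"delta_rot": [0,0,0],"fingers": 1}])

```text
clock: 4.3
eef_pos: [496.3, 146.2, 128.2]
eef_rot: [3.141, 0.001, -0.162]
wrist_force: [0.1, 0.4, 0.0]
finger_gap: 0.6
```

Run:
```python
from h import *
go([498.1,145.8,97],np.radians(-9.3))
```

```text
t 4.3 pos [496.3 146.2 128.2] rot [ 3.1  0.  -0.2] F [0.1 0.4 0. ] gap 0.6
rot first [0. 0. 0.] then travel [ 1.8  0.1 31.2] | travel first [ 1.9  0.1 31.2]
```

Request:
send_rows(plan=[{"travel": [2,0,12],"delta_rot": [0,0,0],"fingers": 1},{"travel": [0,0,12],"delta_rot": [0,0,0],"fingers": 1},{"travel": [0,0,6],"delta_rot": [0,0,0],"fingers": 1},{"travel": [0,0,0],"delta_rot": [0,0,0],"fingers": 1}])

```text
clock: 4.8
eef_pos: [498.6, 145.3, 99.5]
eef_rot: [-3.142, -0.0, -0.163]
wrist_force: [-0.2, 0.2, 0.1]
finger_gap: 0.5
```

Run:
```python
from h import *
c=snap('scene'); s=manip.read_state(); print(s['eef_pos'],s['wrist_force'])
save(c,'c.png',(150,190,270,280),5)
```

```text
[498.7 145.4  99.8] [ 0.2 -0.8 -0.5]
```

View pics/c.png

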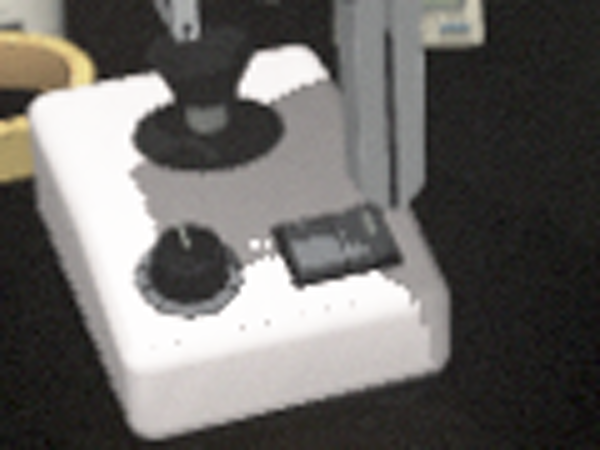

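Request:
send_rows(plan=[{"travel": [-1.5,-2.5,4],"delta_rot": [0,0,0],"fingers": 1},{"travel": [0,0,3],"delta_rot": [0,0,0],"fingers": 1},{"travel": [0,0,2],"delta_rot": [0,0,0],"fingers": 1},{"travel": [0,0,0],"delta_rot": [0,0,0],"fingers": 1}])

```text
clock: 5.35
eef_pos: [497.6, 148.0, 90.5]
eef_rot: [3.142, -0.0, -0.163]
wrist_force: [0.8, -1.2, 1.3]
finger_gap: 0.6
```

Request:
send_rows(plan=[{"travel": [0,0,1.5],"delta_rot": [0,0,0],"fingers": 1},{"travel": [0,0,0],"delta_rot": [0,0,0],"fingers": 1}])

```text
clock: 5.6
eef_pos: [497.5, 148.1, 88.9]
eef_rot: [-3.141, -0.0, -0.163]
wrist_force: [0.2, -0.5, 1.0]
finger_gap: 0.6
```

Request:
send_rows(plan=[{"travel": [0,0,1.5],"delta_rot": [0,0,0],"fingers": 1},{"travel": [0,0,0],"delta_rot": [0,0,0],"fingers": 1}])

```text
clock: 5.85
eef_pos: [497.5, 148.1, 87.4]
eef_rot: [-3.142, -0.0, -0.163]
wrist_force: [1.9, -0.8, 2.0]
finger_gap: 0.6
```

Request:
send_rows(plan=[{"travel": [0,0,1.5],"delta_rot": [0,0,0],"fingers": 1},{"travel": [0,0,0],"delta_rot": [0,0,0],"fingers": 1}])

```text
clock: 6.1
eef_pos: [497.8, 148.1, 86.4]
eef_rot: [-3.141, -0.001, -0.163]
wrist_force: [-0.1, -1.5, 8.5]
finger_gap: 0.3
```

Request:
send_rows(plan=[{"travel": [0,0,1],"delta_rot": [0,0,0],"fingers": 1},{"travel": [0,0,0],"delta_rot": [0,0,0],"fingers": 1}])

```text
clock: 6.35
eef_pos: [498.0, 148.1, 86.1]
eef_rot: [-3.141, -0.002, -0.163]
wrist_force: [-2.7, -2.3, 16.5]
finger_gap: 0.6
```

Request:
send_rows(plan=[{"travel": [0,0,0.7],"delta_rot": [0,0,0],"fingers": 1},{"travel": [0,0,0],"delta_rot": [0,0,0],"fingers": 1}])

```text
clock: 6.6
eef_pos: [498.1, 148.0, 85.7]
eef_rot: [-3.141, -0.002, -0.163]
wrist_force: [-4.8, -3.9, 18.6]
finger_gap: 0.6
```

Run:
```python
from h import *
go([586,-219,205],np.radians(9.1))
```

```text
t 6.6 pos [498.1 148.   85.7] rot [-3.1 -0.  -0.2] F [-4.8 -3.9 18.6] gap 0.6
rot first [  0.   -0.1 -18.4] then travel [  28.8  376.2 -119.3] | travel first [ 146.4  347.8 -119.1]
```

Request:
send_rows(plan=[{"travel": [0,0,-20],"delta_rot": [0,0,0],"fingers": 1},{"travel": [0,0,-50],"delta_rot": [0,0,0],"fingers": 1},{"travel": [0,0,-50],"delta_rot": [0,0,0],"fingers": 1},{"travel": [0,0,0],"delta_rot": [0,0,-9.2],"fingers": 0},{"travel": [0,0,0],"delta_rot": [0,0,-9.2],"fingers": 0},{"travel": [3.6,47,0],"delta_rot": [0,0,0],"fingers": 0},{"travel": [3.6,47,0],"delta_rot": [0,0,0],"fingers": 0},{"travel": [3.6,47,0],"delta_rot": [0,0,0],"fingers": 0},{"travel": [3.6,47,0],"delta_rot": [0,0,0],"fingers": 0},{"travel": [3.6,47,0],"delta_rot": [0,0,0],"fingers": 0},{"travel": [3.6,47,0],"delta_rot": [0,0,0],"fingers": 0},{"travel": [3.6,47,0],"delta_rot": [0,0,0],"fingers": 0},{"travel": [3.6,47,0],"delta_rot": [0,0,0],"fingers": 0},{"travel": [0,0,0],"delta_rot": [0,0,0],"fingers": 0}])

```text
clock: 8.35
eef_pos: [584.9, -221.1, 203.0]
eef_rot: [-3.141, 0.001, 0.155]
wrist_force: [-0.1, 0.8, -0.3]
finger_gap: 47.0
```

Run:
```python
from h import *
c=snap('scene'); go([586,-219,108],np.radians(9.1))
a=c['color'][190:280,150:270,::-1]; b=c['color'][120:240,280:400,::-1]
t=snap('top'); P,_=cloud(t)
m=P[(P[:,0]>480)&(P[:,0]<520)&(P[:,1]>140)&(P[:,1]<185)]
L=Ro.from_euler('z',np.radians(9.3)).apply(m-[587.3,176.8,0])
for y0 in (-44,-38,-32,-26,-20,-14):
    q=L[(abs(L[:,0]+81)<6)&(L[:,1]>y0)&(L[:,1]<y0+6)]; print(y0,len(q),np.median(q[:,2]-.266*(q[:,0]+81)) if len(q) else '')
d=t['color'][150:240,150:250,::-1]
cv2.imwrite('pics/d.png',np.hstack([cv2.resize(x,(400,400),interpolation=cv2.INTER_CUBIC) for x in (a,b)]))
```

```text
t 8.4 pos [ 584.8 -219.4  203.2] rot [-3.1  0.   0.2] F [-0.6 -0.1 -1.1] gap 46.9
rot first [-0.1  0.1 -0.1] then travel [ 1.2 -0.2 95.2] | travel first [ 1.4 -0.1 95.2]
-44 17 66.67349536315919
-38 16 67.10790150129299
-32 15 66.79412673123429
-26 19 68.2604223437321
-20 16 71.04871436034139
-14 15 72.12320625902697
```

View pics/d.png

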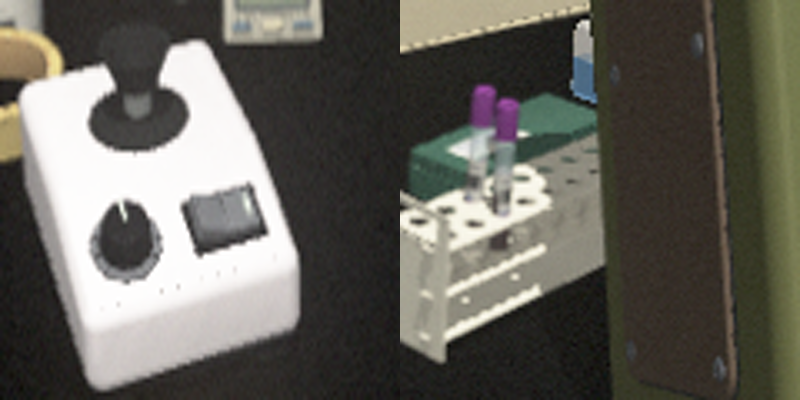

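Request:
send_rows(plan=[{"travel": [2,0,30],"delta_rot": [0,0,0],"fingers": 0},{"travel": [0,0,30],"delta_rot": [0,0,0],"fingers": 0},{"travel": [0,0,25],"delta_rot": [0,0,0],"fingers": 0},{"travel": [0,0,10],"delta_rot": [0,0,0],"fingers": 0},{"travel": [0,0,0],"delta_rot": [0,0,0],"fingers": 0.5},{"travel": [0,0,0],"delta_rot": [0,0,0],"fingers": 1},{"travel": [0,0,0],"delta_rot": [0,0,0],"fingers": 1},{"travel": [0,0,0],"delta_rot": [0,0,0],"fingers": 1},{"travel": [0,0,0],"delta_rot": [0,0,0],"fingers": 1},{"travel": [0,0,0],"delta_rot": [0,0,0],"fingers": 1}], grip_force=20)

```text
clock: 9.7
eef_pos: [587.6, -219.5, 110.1]
eef_rot: [3.139, -0.001, 0.158]
wrist_force: [1.5, -6.6, 0.5]
finger_gap: 14.8
```

Request:
send_rows(plan=[{"travel": [0,0,0],"delta_rot": [0,0,0],"fingers": 1},{"travel": [0,0,0],"delta_rot": [0,0,0],"fingers": 1}])

```text
clock: 9.95
eef_pos: [587.5, -219.5, 110.0]
eef_rot: [3.139, -0.001, 0.158]
wrist_force: [0.9, -6.3, 0.5]
finger_gap: 14.9
```

Run:
```python
from h import *
c=snap('top'); go([586,-219,108]); save(c,'e.png',(300,130,430,230),5)
P,_=cloud(c); q=P[(abs(P[:,0]-587)<25)&(abs(P[:,1]+219)<25)&(P[:,2]>125)&(P[:,2]<165)]; print(len(q),q.mean(0) if len(q) else '')
```

```text
t 10.0 pos [ 587.5 -219.5  110. ] rot [ 3.1 -0.   0.2] F [ 1.4 -6.5  1.3] gap 14.1
rot first [0. 0. 0.] then travel [-1.5 -0.7  2. ] | travel first [-1.5 -0.7  2. ]
1 [ 574.9 -200.5  130.5]
```

View pics/e.png

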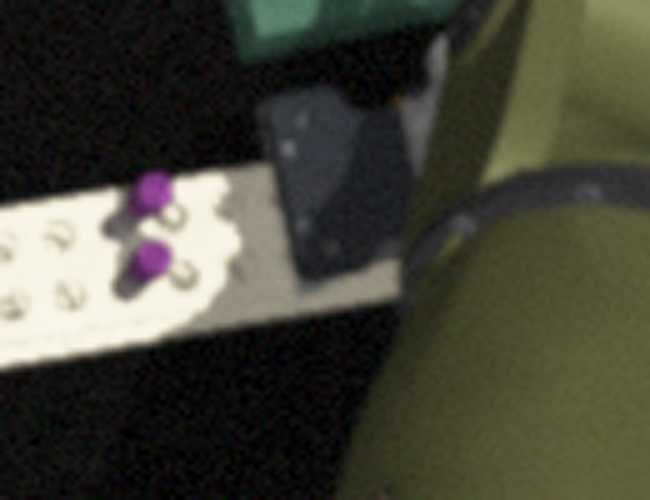

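Request:
send_rows(plan=[{"travel": [0,1.5,0],"delta_rot": [0,0,0],"fingers": 1},{"travel": [0,0,0],"delta_rot": [0,0,0],"fingers": 1},{"travel": [0,0,0],"delta_rot": [0,0,0],"fingers": 1}])

```text
clock: 10.38
eef_pos: [587.6, -220.0, 109.7]
eef_rot: [3.141, -0.001, 0.158]
wrist_force: [0.0, -1.2, 3.5]
finger_gap: 14.5
```

Request:
send_rows(plan=[{"travel": [0,0,-5],"delta_rot": [0,0,0],"fingers": 1},{"travel": [0,0,-10],"delta_rot": [0,0,0],"fingers": 1},{"travel": [0,0,-20],"delta_rot": [0,0,0],"fingers": 1},{"travel": [0,0,-20],"delta_rot": [0,0,0],"fingers": 1},{"travel": [0,0,0],"delta_rot": [0,0,0],"fingers": 1}])

```text
clock: 11.0
eef_pos: [588.0, -219.7, 166.0]
eef_rot: [3.141, -0.002, 0.159]
wrist_force: [0.5, -0.0, -0.7]
finger_gap: 14.7
```

Run:
```python
from h import *
go([587.3,176.8,215],.158)
```

```text
t 11.0 pos [ 588.  -219.7  166. ] rot [ 3.1 -0.   0.2] F [ 0.5 -0.  -0.7] gap 14.7
rot first [ 0.1 -0.1  0. ] then travel [  61.7 -391.7  -49. ] | travel first [  62.1 -391.6  -49.2]
```

Request:
send_rows(plan=[{"travel": [0,0,-32],"delta_rot": [0,0,0],"fingers": 1},{"travel": [0,0,-32],"delta_rot": [0,0,0],"fingers": 1},{"travel": [2.8,-18,0],"delta_rot": [0,0,0],"fingers": 1},{"travel": [5.6,-36,0],"delta_rot": [0,0,0],"fingers": 1},{"travel": [5.6,-36,0],"delta_rot": [0,0,0],"fingers": 1},{"travel": [5.6,-36,0],"delta_rot": [0,0,0],"fingers": 1},{"travel": [5.6,-36,0],"delta_rot": [0,0,0],"fingers": 1},{"travel": [5.6,-36,0],"delta_rot": [0,0,0],"fingers": 1},{"travel": [5.6,-36,0],"delta_rot": [0,0,0],"fingers": 1},{"travel": [5.6,-36,0],"delta_rot": [0,0,0],"fingers": 1},{"travel": [5.6,-36,0],"delta_rot": [0,0,0],"fingers": 1},{"travel": [5.6,-36,0],"delta_rot": [0,0,0],"fingers": 1},{"travel": [5.6,-36,0],"delta_rot": [0,0,0],"fingers": 1},{"travel": [2.8,-14,0],"delta_rot": [0,0,0],"fingers": 1},{"travel": [0,0,0],"delta_rot": [0,0,0],"fingers": 1},{"travel": [0,0,0],"delta_rot": [0,0,0],"fingers": 1}])

```text
clock: 13.0
eef_pos: [586.4, 176.1, 227.9]
eef_rot: [3.141, 0.001, 0.158]
wrist_force: [0.1, -0.4, -0.3]
finger_gap: 14.6
```

Run:
```python
from h import *
go([587.3,176.8,220],.158); s=manip.read_state()
for n in ('scene','top'):
    c=snap(n); uv=proj(c,s['eef_pos'])[0].astype(int); print(n,'tcp px',uv,'cup px',proj(c,[587.3,176.8,110])[0])
    for f in (tip_of,search_frame):
        print([(round(q['confidence'],2),w(c,q['at']),proj(c,w(c,q['at']))[0]) for q in f('sample_tube',n)[:3]])
    for q in masks_of('sample_tube',n)[:2]:
        m=q['region']; v,u=np.nonzero(m); print(q['confidence'],m.sum(),u.mean(),v.mean())
    if n=='scene': save(c,'f.png',(uv[0]-50,uv[1]-40,uv[0]+70,uv[1]+80),5)
```

```text
t 13.0 pos [586.4 176.1 227.9] rot [3.1 0.  0.2] F [ 0.1 -0.4 -0.3] gap 14.6
rot first [ 0.  0. -0.] then travel [ 1.  -0.6  7.9] | travel first [ 1.  -0.6  7.9]
scene tcp px [186 141] cup px [190.  199.3]
[(0.61, array([587.8, 175.8, 161.6]), array([188.5, 174.8]))]
[(0.67, array([583. , 179.4, 217.3]), array([185.8, 148.3]))]
0.9 349 187.1432664756447 145.7106017191977
0.67 663 231.5505279034691 188.07692307692307
top tcp px [183 161] cup px [192.5 175.5]
[]
[]
```

View pics/f.png

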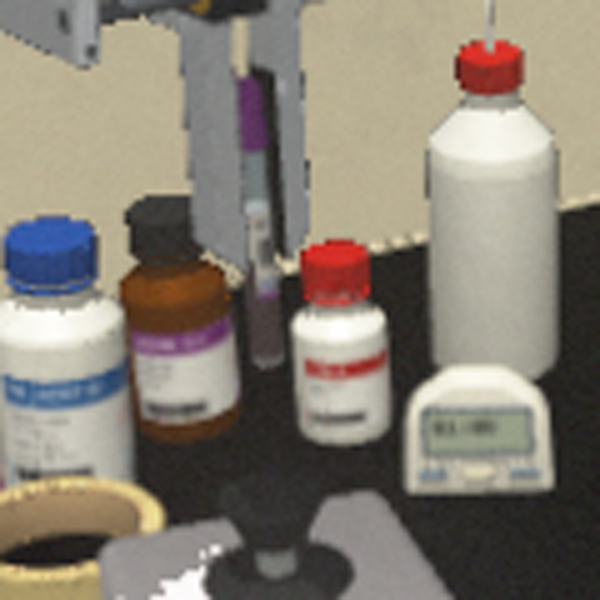

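Run:
```python
from h import *
from scipy.stats import theilslopes
c=snap('scene'); m=masks_of('sample_tube','scene')[0]['region']
P,uv=cloud(c,m); rng=c['W'][:3,3]
print(len(P))
rows=np.unique(uv[:,1])
for r in rows[::3]:
    q=P[uv[:,1]==r]; print(r,uv[uv[:,1]==r][:,0].min(),uv[uv[:,1]==r][:,0].max(),np.median(q,0))
print('vertical', proj(c,[[587.5,176,z] for z in (165,190,215,240,265,275)]))
```

```text
364
116 183 186 [588.  175.5 276.2]
119 183 187 [582.1 177.5 272.8]
122 182 187 [581.8 179.3 267.4]
125 182 188 [580.8 177.8 261.9]
128 183 188 [581.6 177.6 256.3]
131 184 188 [583.1 177.5 250.6]
134 184 188 [582.2 178.4 244.5]
137 184 188 [582.1 177.5 238.7]
140 184 189 [582.  177.7 233.1]
143 184 189 [582.2 177.6 227.4]
146 184 189 [581.7 178.7 222.1]
149 184 190 [580.9 178.1 216.3]
152 185 190 [581.7 177.7 210.4]
155 184 190 [582.4 178.2 204.5]
158 184 190 [582.4 179.2 198.8]
161 184 191 [581.7 177.  192. ]
164 185 191 [580.9 178.7 186.6]
167 185 191 [581.1 178.6 180.3]
170 185 192 [581.4 176.9 174.6]
173 186 191 [581.5 178.4 168. ]
vertical [[188.4 173.2]
 [187.5 160.9]
 [186.6 148.3]
 [185.7 135.4]
 [184.8 122.2]
 [184.5 116.8]]
```

Request:
send_rows(plan=[{"travel": [0.8,-0.8,15],"delta_rot": [0,0,0],"fingers": 1},{"travel": [0,0,20],"delta_rot": [0,0,0],"fingers": 1},{"travel": [0,0,15],"delta_rot": [0,0,0],"fingers": 1},{"travel": [0,0,10],"delta_rot": [0,0,0],"fingers": 1},{"travel": [0,0,0],"delta_rot": [0,0,0],"fingers": 1},{"travel": [0,0,0],"delta_rot": [0,0,0],"fingers": 1}])

```text
clock: 14.25
eef_pos: [587.3, 177.9, 168.9]
eef_rot: [-3.142, -0.001, 0.158]
wrist_force: [0.6, -0.4, -0.4]
finger_gap: 14.4
```

Run:
```python
from h import *
go([587.3,176.8,159],.158)
c=snap('scene'); m=masks_of('sample_tube','scene')[0]['region']; v,u=np.nonzero(m); print(m.sum(),v.max(),[(r,u[v==r].mean()) for r in range(v.min(),v.max()+1,5)])
print('vertical', proj(c,[[587.3,176.8,z] for z in (95,104,160,216)]))
P,uv=cloud(c); q=P[(np.hypot(P[:,0]-587,P[:,1]-177)<24)&(P[:,2]>103)&(P[:,2]<114)]; print('cup rim z',np.percentile(q[:,2],[50,95]))
save(c,'g.png',(140,140,240,240),6)
```

```text
t 14.25 pos [587.3 177.9 168.9] rot [-3.1 -0.   0.2] F [ 0.6 -0.4 -0.4] gap 14.4
rot first [-0.  -0.1  0. ] then travel [-0.2  1.1  9.9] | travel first [-0.2  1.1  9.9]
334 202 [(147, np.float64(186.0)), (152, np.float64(186.5)), (157, np.float64(187.0)), (162, np.float64(186.5)), (167, np.float64(187.5)), (172, np.float64(188.0)), (177, np.float64(188.5)), (182, np.float64(189.0)), (187, np.float64(189.5)), (192, np.float64(189.5)), (197, np.float64(189.5)), (202, np.float64(190.0))]
vertical [[190.5 206.1]
 [190.2 202. ]
 [188.2 175.8]
 [186.2 147.9]]
cup rim z [107.5 111.1]
```

View pics/g.png

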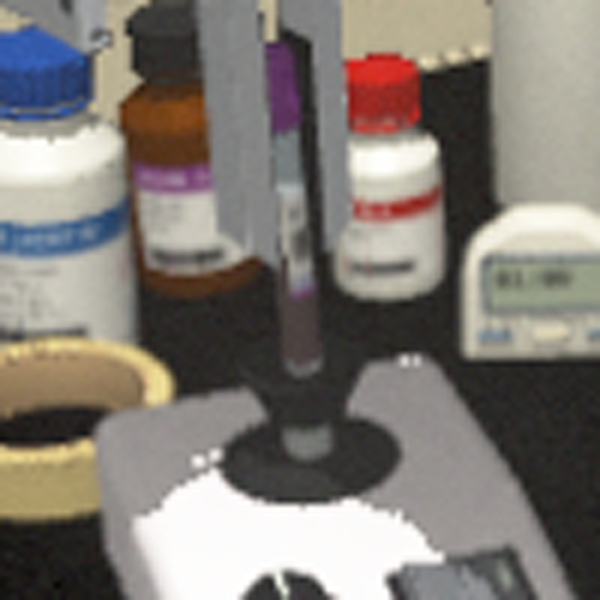

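Request:
send_rows(plan=[{"travel": [0,0.8,5],"delta_rot": [0,0,0],"fingers": 1},{"travel": [0,0,3],"delta_rot": [0,0,0],"fingers": 1},{"travel": [0,0,0],"delta_rot": [0,0,0],"fingers": 1},{"travel": [0,0,0],"delta_rot": [0,0,0],"fingers": 1}])

```text
clock: 14.85
eef_pos: [587.2, 177.1, 160.3]
eef_rot: [-3.142, -0.0, 0.158]
wrist_force: [-0.6, -0.1, -1.0]
finger_gap: 14.5
```

Request:
send_rows(plan=[{"travel": [0,0,2],"delta_rot": [0,0,0],"fingers": 1},{"travel": [0,0,0],"delta_rot": [0,0,0],"fingers": 1},{"travel": [0,0,0],"delta_rot": [0,0,0],"fingers": 1}])

```text
clock: 15.22
eef_pos: [587.2, 177.1, 158.3]
eef_rot: [3.142, -0.0, 0.158]
wrist_force: [0.6, 1.1, -0.3]
finger_gap: 14.6
```

Request:
send_rows(plan=[{"travel": [0,0,2],"delta_rot": [0,0,0],"fingers": 1},{"travel": [0,0,0],"delta_rot": [0,0,0],"fingers": 1},{"travel": [0,0,0],"delta_rot": [0,0,0],"fingers": 1}])

```text
clock: 15.6
eef_pos: [587.3, 177.1, 156.5]
eef_rot: [-3.142, -0.0, 0.158]
wrist_force: [-0.1, 0.0, 2.1]
finger_gap: 14.5
```

Request:
send_rows(plan=[{"travel": [0,0,2],"delta_rot": [0,0,0],"fingers": 1},{"travel": [0,0,0],"delta_rot": [0,0,0],"fingers": 1},{"travel": [0,0,0],"delta_rot": [0,0,0],"fingers": 1}])

```text
clock: 15.98
eef_pos: [587.3, 177.1, 154.4]
eef_rot: [-3.142, -0.0, 0.158]
wrist_force: [0.4, 0.5, 3.4]
finger_gap: 14.7
```

Request:
send_rows(plan=[{"travel": [0,0,2],"delta_rot": [0,0,0],"fingers": 1},{"travel": [0,0,0],"delta_rot": [0,0,0],"fingers": 1},{"travel": [0,0,0],"delta_rot": [0,0,0],"fingers": 1}])

```text
clock: 16.35
eef_pos: [587.3, 177.1, 152.4]
eef_rot: [-3.142, -0.0, 0.158]
wrist_force: [-0.5, 0.2, 4.3]
finger_gap: 14.6
```

Run:
```python
from h import *
F=[];X=[]
for i in range(8):
    c=snap('scene'); s=manip.read_state(); F.append(s['wrist_force']); X.append(s['eef_pos'])
print(np.array(F)[:,2],np.mean(F,0),np.mean(X,0),s['clock'])
P,uv=cloud(c); q=P[(np.hypot(P[:,0]-587,P[:,1]-177)<24)&(P[:,2]>95)&(P[:,2]<114)]; print('cup rim z',np.percentile(q[:,2],[50,95]))
m=masks_of('sample_tube','scene')[0]['region']; v,u=np.nonzero(m);q,_=cloud(c,m);print('captop',v.min(),np.percentile(q[:,2],[0.5,2,50,98,99.5]))
```

```text
[4.  4.7 4.5 4.3 5.1 4.4 5.6 5.2] [0.2 0.4 4.7] [587.2 177.1 152.3] 16.75
cup rim z [102.  110.5]
captop 156 [ 97.2  99.  142.5 198.5 199.4]
```

Request:
send_rows(plan=[{"travel": [0,0,0.6],"delta_rot": [0,0,0],"fingers": 1},{"travel": [0,0,0],"delta_rot": [0,0,0],"fingers": 1},{"travel": [0,0,0],"delta_rot": [0,0,0],"fingers": 1},{"travel": [0,0,0],"delta_rot": [0,0,0],"fingers": 1}])

```text
clock: 17.3
eef_pos: [587.2, 177.1, 151.7]
eef_rot: [-3.142, -0.0, 0.158]
wrist_force: [-0.0, -0.8, 5.9]
finger_gap: 14.7
```

Run:
```python
from h import *
F=[];X=[]
for i in range(10):
    c=snap('scene'); s=manip.read_state(); F.append(s['wrist_force']); X.append(s['eef_pos'])
print(np.mean(F,0),np.mean(X,0),s['clock'],s['finger_gap'])
m=masks_of('sample_tube','scene')[0]['region']; v,u=np.nonzero(m); print([(r,u[v==r].mean()) for r in range(v.min(),v.max()+1,6)])
print(proj(c,[[587.3,176.8,z] for z in (90,145,200)]))
save(c,'z.png',(130,130,250,250),5)
```

```text
[ 0.1 -0.1  5.4] [587.2 177.1 151.7] 17.8 14.512700442261838
[(158, np.float64(187.5)), (164, np.float64(188.0)), (170, np.float64(188.0)), (176, np.float64(189.0)), (182, np.float64(189.0)), (188, np.float64(190.0)), (194, np.float64(190.5)), (200, np.float64(190.5))]
[[190.7 208.3]
 [188.8 182.9]
 [186.8 156. ]]
```

View pics/z.png

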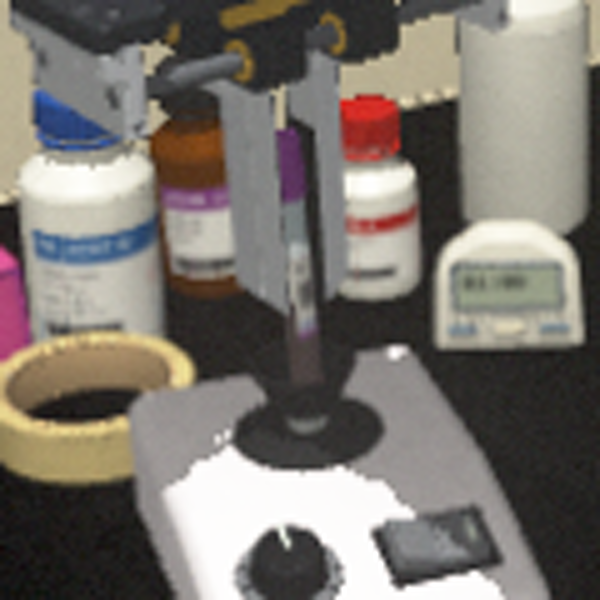

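The last picture shows the tube upright in the cup, with its foot at about (305,385). The cup is visibly lower than before and the rocker is on. The mean push is 5.4 N, which matches half of the cup's travel.

```bash
python3 -c "
from h import *
print(manip.sign_off())"
```

```text
the job is handed in; nothing more can be done
None
```

I switched the mixer on and moved the sample tube from the rack into the rubber cup. I handed the job in with the gripper still pressing the tube there. The clock stood at about 17.8 s of the 48 s allowed.

- **Rocker:** depth on the panel shows its right end home at about 67 mm and its left end raised at about 72 mm. The last picture agrees.
- **Cup:** the push averaged 5.4 N over 10 readings, which matches 5 mm of travel. The gripper moved down about 5 mm after first contact.
- **Tube:** in the scene camera it was upright to about 1° when last checked closely, just above the cup. A looser check after pressing agreed.
- **Finger opening:** it read about 14.6 mm, where the 12 mm tube body should give about 12. The pads may be touching the cap's edge. The reading held steady, and I saw no slip or lean.
- **Other items:** I planned every path clear of the spare tubes, timer and petri dish. I did not measure their positions again at the end.

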